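# Third hand at the frame-joining jig

## Robot

A 6-joint arm with a two-finger parallel gripper is mounted at the origin on the work surface. World frame = base frame: x ahead of the robot, y to its left, z up, the work surface at z = 0. Lengths are in m, angles in rad, forces in N, time in s.
With the tool pointing down it reaches from about 0.25 to 0.8 m from the base axis. Payload 8.5 kg.
Tool frame: the origin (TCP) lies on the centre line of the jaws, within the pads' length; the fingertips stand 22 mm ahead of it and the grasp point (between the pads) lies 3 mm ahead of it (arm.finger_overhang is the distance from the TCP to the fingertips, in m); z points along the fingers, y is the line along which they close (so a half turn about z gives the same grasp; the last joint's range is limited). The gripper opens to 85 mm and grips with 20 to 120 N. Pads are 22 mm wide; open, the fingers measure 114 mm over their backs; the gripper's body (76 mm by 85 mm) begins 54 mm behind the grasp point. The pads swing forward as they close: fully open they stand 13 mm farther back than shut.
Start: joints at [1.244, 0.238, -0.013, 1.319, 0, 1.571], TCP at [0.169, 0.497, 0.253] pointing down, gripper open.
Joint ranges: [-2.66, 2.66], [-1.03, 1.9], [-1.14, 1.46], [-1.82, 2.27], [-1.45, 1.34], [-3.14, 3.14]. Speed limits (rad/s): [2.22, 2.22, 2.79, 3.14, 3.14, 3.14].

## Interface

Orientations are given as a unit quaternion [x, y, z, w].
In Python, from station import arm, ik, optics gives the robot as it stands. Calls block until the motion is done:
- arm.move_to(position, orientation): joint-space move of the TCP to a pose.
- arm.move_straight(position, rotation=None, rate=0.15): straight line of the TCP; rotation=None keeps the orientation; rate is the mean speed in m/s.
- arm.movej(angles): joint-space move.
- arm.command_gripper(opening, grip_force=None): opening from 0.0 (shut) to 1.0 (fully open); grip_force is the grip in N (None keeps the last); returns when the fingers have stopped.
- arm.sleep(seconds).
- ik(position, orientation): joint angles nearest the present ones, or None.
- arm.get_state(): the state.
- optics.grab_frame(name): name is "scene" or "top"; returns a dict with "pixels" (400x640x3 uint8, red, green, blue), "fx", "fy", "cx", "cy" (pixels), "dist" ([k1, k2, p1, p2, k3] as OpenCV has them; the pictures are not rectified), "R" (3x3) and "t" (3): a world point X has camera coordinates R X + t. Camera axes: x right, y down, z forward; pixel columns grow to the right and rows downward; lengths in m; the calibration is good to about 2 mm. A picture is of the moment at which its call begins. There is no depth.
A pose or a line that the arm cannot do raises arm.IKError and nothing moves.
- arm.job_done(): hands the job in; it is judged then, once.
The state is a dict: "clock": time; "q": joint angles; "qd": joint speeds; "tau": joint torques, N m; "ee_pos": TCP position; "eef_rot": TCP orientation; "wrist_force": force on the tool from outside, world axes, zero at the start; "wrist_torque": the same for the moment, N m; "grip_width": opening from 0.0 (shut) to 1.0 (fully open); "finger_force": force on a finger pad.
Only numpy, scipy, OpenCV 4.12 (cv2) and the standard library are available. Lean on these libraries where they do the work, as an engineer would, in place of code of your own. Each camera call takes 0.05 s, during which the arm holds its last target. There are 200 camera calls.

## Task

In the frame jig, butt the loose walnut (dark brown) rail against the walnut cross rail so that I can screw the corner: lay the loose rail down between the jig's two guides, then slide it against the sprung cross rail and push gently until the pointer stands in the middle of the green zone, never letting it run on into the red. Keep pushing steadily and finish like that, still holding the rail there: do not let go. Leave the other rails, the tools and everything else on the table where they are.

Things in the scene. Friction and masses are not known exactly. Their poses are not given: they have to be found in the camera images.
- walnut_center (a point): The loose walnut rail to be fitted, dark brown, about 0.13 kg (varies), 160 x 25 x 45 mm high (x along its length, y across, z up), standing on its 25 mm edge; a plain bar, both ends alike. This point is its centre, 22.5 mm above its underside. The other dark brown rail is the cross rail, which is part of the jig.
- walnut: The same walnut rail; origin at the centre of its underside, axes as above.
- bed (a point): Point on top of the jig's bed (10 mm above the table), on the centre line between its two aluminium guides. x points along the guides towards the cross rail, z up. The guides run from x = -150 to +60 mm and stand 11 mm above the bed: gripping fingers must stay above them. The channel is 31 mm wide at the bed and flares to 42 mm at the top.
- butt (a point): Point on the bed, 75 mm in x from bed (same axes), under the face of the cross rail as it stands with the spring at rest. The loose rail's front end meets the cross rail here, its centre then at x = -80 mm; put down with its centre at x = -115 mm it leaves a 35 mm gap. With the pointer mid-green the centre is at x = -62 mm.
- jig: The jig's plywood base, 340 x 150 x 10 mm, fixed to the table; axes as bed, origin 10 mm under it. It runs from x = -155 to +185 mm. The cross rail stands across it: 25 mm thick, from y = -45 to +80 mm, 46 mm high over the bed, with two small dark clamps on top (51 mm). Behind it a blue spring block, 50 mm high, at x = +165 to +183 mm.
- carriage (a joint): Travel (m) of the sprung carriage with the cross rail: 0 at rest, grows as pushed along +x, stop at 0.036. The spring pushes back 600 N per m (7 N at 0.012, 11 at 0.018, 14 at 0.024) and returns it when released. A black pointer on its -y side moves with it over a 36 mm strip: white from 0 to 0.012, green to 0.024, red beyond.
- oak_center (a point): Loose light oak rail, to be left alone: 160 x 25 x 45 mm high (x along its length, y across, z up), standing on its 25 mm edge; a plain bar, both ends alike. This point is its centre, 22.5 mm above its underside.
- white_center (a point): Loose white-painted rail, to be left alone: 160 x 25 x 45 mm high (x along its length, y across, z up), standing on its 25 mm edge; a plain bar, both ends alike. This point is its centre, 22.5 mm above its underside.
- glue: White glue bottle, diameter 52 mm, 140 mm high, origin at the centre of its underside; leave alone.
- mallet: Hammer lying on the table; leave alone.
- weight: Brass paperweight with a knob, diameter 60 mm, 60 mm high, origin at its underside; leave alone.
- tub: Blue plastic cup, diameter 70 mm, 45 mm high, origin at its underside; leave alone.
- brush: Dusting brush lying on the table; leave alone.
Mind the look-alikes: they are no part of the job. Leave any pink or purple look-alike of the walnut alone.

How it is judged:
By the outcome, as a careful person would: the job done as asked, in the order asked, and still so for the second after the job is handed in, while the arm keeps its last pose, push and grip.
It also fails if it takes over 45 s, if anything falls off the work surface, if the arm or the gripper's body presses on something with over 40 N, if the wrist force passes 120 N, or if a joint passes its speed limit or range.

## Working session

There is one attempt and no reset: what is moved stays moved. The work goes in short steps, each a Python script; the robot and the scene stay as the last script left them, time stands still between calls to the robot, and variables do not carry over. Pictures are saved under pics/ and viewed, at most 10 in all, crops included, and the job is handed in when it is done.

```bash
mkdir -p pics; ls; python3 - <<'E'
from station import arm, ik, optics
import cv2,numpy as np
for n in("scene","top"):
    f=optics.grab_frame(n); cv2.imwrite(f"pics/{n}0.png",f["pixels"][:,:,::-1]); np.save(n+"0.npy",f,allow_pickle=True)
    print(n,f["fx"],f["fy"],f["dist"],-f["R"].T@f["t"],f["R"][2])
s=arm.get_state();print(s["clock"],s["eef_rot"],s["wrist_force"],s["grip_width"])
E
```

```text
pics
scene 395.80681446958295 395.80681446958295 [-0.03840101  0.          0.          0.          0.        ] [1.39811192 0.40906882 0.7681782 ] [-0.72558996 -0.36766982 -0.58166839]
top 384.41876312864804 384.41876312864804 [-0.08256557  0.          0.          0.          0.        ] [ 0.34003322 -0.06384271  1.35215042] [ 0.1331711   0.02440836 -0.99079246]
0.1 [ 1.62674649e-01  9.86679572e-01 -6.08616216e-04 -9.90791736e-05] [ 0.16744504 -0.31984666  0.32705405] 0.998455269292208
```

View pics/scene0.png

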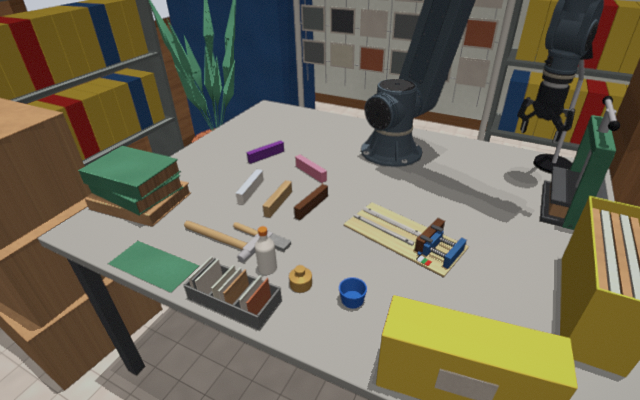

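View pics/top0.png

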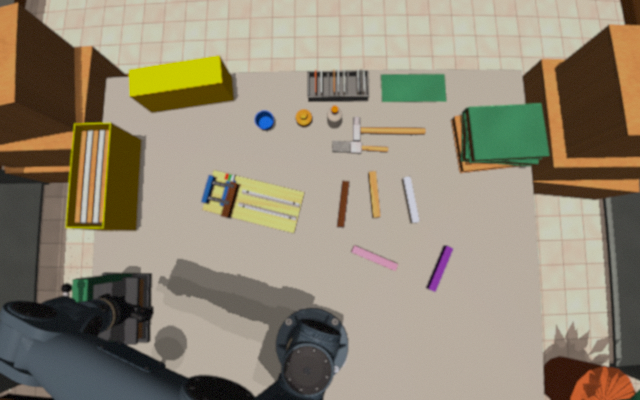

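The scene view shows the loose walnut rail at about (311,201), left of the jig at (410,238). In the top view the rail is at (343,204), the jig spans x 203–303, and the spring end is on the left. Next I'll crop and mask these.

```bash
cat > h.py <<'E'
import cv2,numpy as np
def K(f): return np.array([[f["fx"],0,f["cx"]],[0,f["fy"],f["cy"]],[0,0,1.]])
def cast(f,p,z):
    p=np.asarray(p,float).reshape(-1,1,2)
    u=cv2.undistortPoints(p,K(f),np.array(f["dist"],float)).reshape(-1,2)
    d=np.c_[u,np.ones(len(u))]@f["R"]; c=-f["R"].T@f["t"]
    return c+d*((z-c[2])/d[:,2])[:,None]
def proj(f,X):
    return cv2.projectPoints(np.asarray(X,float).reshape(-1,1,3),cv2.Rodrigues(np.array(f["R"]))[0],np.array(f["t"]),K(f),np.array(f["dist"],float))[0].reshape(-1,2)
def blob(m,box):
    x0,y0,x1,y1=box; mm=np.zeros_like(m); mm[y0:y1,x0:x1]=m[y0:y1,x0:x1]
    n,l,s,c=cv2.connectedComponentsWithStats(mm); i=1+np.argmax(s[1:,4]); return (l==i).astype(np.uint8)
def load(n): return np.load(n,allow_pickle=True).item()
E
python3 - <<'E'
from h import *
t=load("top0.npy");s=load("scene0.npy")
def dark(f): 
    h=cv2.cvtColor(f["pixels"],cv2.COLOR_RGB2HSV); return ((h[...,2]<125)&(h[...,1]>90)).astype(np.uint8)
for f,b,n in((t,(325,170,360,235),"top"),(s,(285,175,335,225),"scene")):
    m=blob(dark(f),b); c=max(cv2.findContours(m,0,2)[0],key=cv2.contourArea)
    r=cv2.minAreaRect(c); print(n,m.sum(),r)
    for z in(0,.0225,.045): print(z,cast(f,cv2.boxPoints(r),z).round(4).tolist(),cast(f,[r[0]],z).round(4))
h=cv2.cvtColor(t["pixels"],cv2.COLOR_RGB2HSV)
m=blob(((abs(h[...,0].astype(int)-25)<9)&(h[...,1]>70)&(h[...,2]>140)).astype(np.uint8),(195,160,312,240))
c=max(cv2.findContours(m,0,2)[0],key=cv2.contourArea); r=cv2.minAreaRect(c)
print("jig",r,cast(t,cv2.boxPoints(r),.01).round(4).tolist())
a=cv2.resize(t["pixels"][160:245,195:360],None,fx=4.8,fy=4.8,interpolation=2)
b=cv2.resize(s["pixels"][170:280,285:475],None,fx=4.2,fy=4.2,interpolation=2)
cv2.imwrite("pics/a.png",a[:,:,::-1]);cv2.imwrite("pics/b.png",b[:,:,::-1])
E
```

```text
top 286 ((342.7696228027344, 203.70819091796875), (6.251006603240967, 45.392822265625), 6.709836959838867)
0 [[0.4017, -0.0915, 0.0], [0.5616, -0.1125, 0.0], [0.5587, -0.1345, 0.0], [0.3989, -0.1132, 0.0]] [[ 0.4797 -0.1129  0.    ]]
0.0225 [[0.4007, -0.0911, 0.0225], [0.5579, -0.1117, 0.0225], [0.5551, -0.1334, 0.0225], [0.398, -0.1124, 0.0225]] [[ 0.4773 -0.112   0.0225]]
0.045 [[0.3996, -0.0906, 0.045], [0.5542, -0.1109, 0.045], [0.5515, -0.1322, 0.045], [0.397, -0.1116, 0.045]] [[ 0.475  -0.1112  0.045 ]]
scene 501 ((310.41802978515625, 201.40164184570312), (12.931726455688477, 43.66057586669922), 50.194427490234375)
0 [[0.5285, -0.1645, 0.0], [0.331, -0.1416, 0.0], [0.3757, -0.087, 0.0], [0.5624, -0.1141, 0.0]] [[ 0.4544 -0.1269  0.    ]]
0.0225 [[0.554, -0.1477, 0.0225], [0.3623, -0.1255, 0.0225], [0.4056, -0.0725, 0.0225], [0.5869, -0.0988, 0.0225]] [[ 0.4821 -0.1112  0.0225]]
0.045 [[0.5794, -0.1309, 0.045], [0.3935, -0.1093, 0.045], [0.4356, -0.0579, 0.045], [0.6114, -0.0834, 0.045]] [[ 0.5097 -0.0955  0.045 ]]
jig ((264.5588684082031, 203.76470947265625), (70.82039642333984, 41.95866012573242), 14.03624439239502) [[0.4406, 0.3033, 0.01], [0.5862, 0.2699, 0.01], [0.5215, 0.0235, 0.01], [0.3788, 0.0594, 0.01]]
```

View pics/a.png

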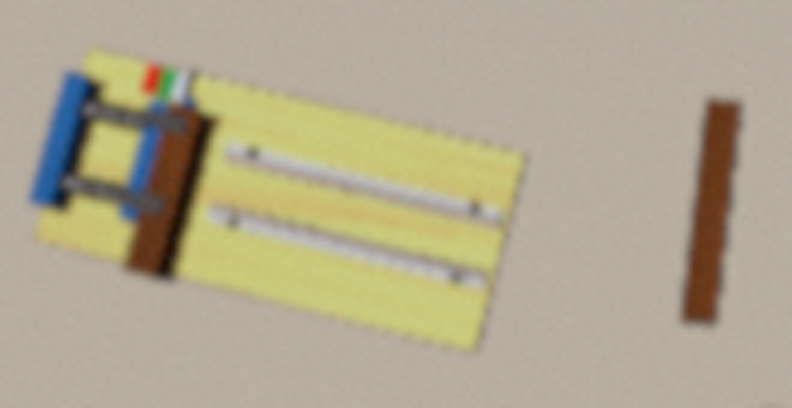

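View pics/b.png

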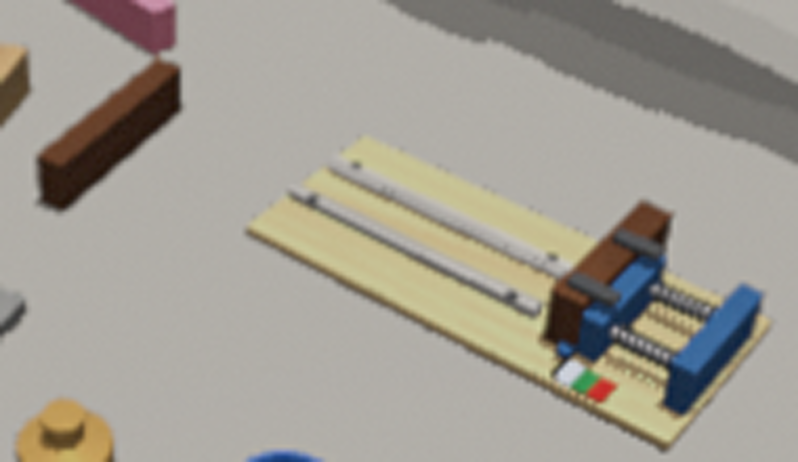

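Crop a: the plywood corners are at about (90,50), (523,152), (477,350) and (35,240), the guides run (228,150)-(500,213) and (210,213)-(487,280), and the walnut top face spans (722,100)-(700,322). Crop b shows the same plate with corners (365,135), (247,230), (665,450) and (768,322). I'll cast both and cross-check them.

```bash
python3 - <<'E'
from h import *
t=load("top0.npy");s=load("scene0.npy")
px=lambda u,o,k:(np.array(u)+.5)/k-.5+np.array(o)
T=cast(t,px([(90,50),(523,152),(477,350),(35,240)],(195,160),4.8),.01)
S=cast(s,px([(665,450),(247,230),(365,135),(768,322)],(285,170),4.2),.01)
for Q in(T,S):
    print(Q.round(4)[:,:2].tolist(),"len",[round(float(np.linalg.norm(Q[i]-Q[(i+1)%4])),4) for i in range(4)])
    d=Q[0]-Q[1]+Q[3]-Q[2]; a=np.arctan2(d[1],d[0]); m=Q.mean(0); print("ang",np.degrees(a),"bed",m-15e-3*np.array([np.cos(a),np.sin(a),0]))
# guides: local, low saturation bright in corridor
for n,f,sat in(("top",t,60),("scene",s,45)):
    h=cv2.cvtColor(f["pixels"],cv2.COLOR_RGB2HSV)
    a=np.arctan2(*(T[0]-T[1]+T[3]-T[2])[[1,0]]); ux=np.array([np.cos(a),np.sin(a),0]);uy=np.array([-ux[1],ux[0],0])
    bed=T.mean(0)-.015*ux
    v,u=np.mgrid[0:400,0:640]; X=cast(f,np.c_[u.ravel(),v.ravel()],.021)-bed
    lx=X@ux; ly=X@uy; ok=(lx>-.14)&(lx<.05)
    g=h[...,1].ravel().astype(float); w=np.clip(110-g,0,None)
    for lo,hi in((-.045,0),(0,.045)):
        k=ok&(ly>lo)&(ly<hi)&(w>0); p=np.polyfit(lx[k],ly[k],1,w=w[k]); print(n,k.sum(),"guide ly at 0",p[1].round(4),"slope deg",np.degrees(p[0]).round(2))
    # profile
    print([ (round(float(q),3),int(np.median(g[ok&(abs(ly-q)<.0015)]))) for q in np.arange(-.042,.043,.006)])
# walnut by both: predicted centre in scene
m=[.476,-.1115]; d=np.radians(-7.6); ux=np.array([np.cos(d),np.sin(d)]);uy=np.array([-ux[1],ux[0]])
P=[[*(m+i*.08*ux+j*.0125*uy),z] for i,j,z in((1,1,.045),(1,-1,.045),(-1,-1,.045),(-1,1,.045),(1,1,0),(-1,1,0),(1,-1,0))]
print("walnut pred, crop b px",((proj(s,P)-[285,170]+.5)*4.2).round(0).tolist())
E
```

```text
[[0.6049, 0.3506], [0.5241, 0.025], [0.3794, 0.0588], [0.4622, 0.3879]] len [0.3354, 0.1486, 0.3393, 0.1475]
ang 75.96635435890639 bed [0.48902655 0.19102115 0.01      ]
[[0.6176, 0.3532], [0.5304, 0.0288], [0.3817, 0.0632], [0.469, 0.3892]] len [0.3359, 0.1526, 0.3374, 0.1529]
ang 74.97418936558216 bed [0.49579042 0.19410521 0.01      ]
top 621 guide ly at 0 -0.0236 slope deg -0.52
top 626 guide ly at 0 0.0244 slope deg -0.21
[(-0.042, 104), (-0.036, 103), (-0.03, 57), (-0.024, 10), (-0.018, 40), (-0.012, 91), (-0.006, 108), (-0.0, 111), (0.006, 106), (0.012, 97), (0.018, 51), (0.024, 9), (0.03, 38), (0.036, 99), (0.042, 99)]
scene 598 guide ly at 0 -0.0291 slope deg -0.95
scene 564 guide ly at 0 0.0178 slope deg -0.44
[(-0.042, 63), (-0.036, 11), (-0.03, 10), (-0.024, 32), (-0.018, 72), (-0.012, 74), (-0.006, 67), (-0.0, 72), (0.006, 42), (0.012, 11), (0.018, 11), (0.024, 31), (0.03, 63), (0.036, 67), (0.042, 68)]
walnut pred, crop b px [[61.0, 163.0], [35.0, 152.0], [157.0, 54.0], [182.0, 63.0], [65.0, 211.0], [183.0, 110.0], [38.0, 200.0]]
```

The two views agree to about 5 mm, with the same offset for the jig and the rail, so I'll average them. Next step is to pick up the rail.

```bash
cat >> h.py <<'E'
def quat(psi): a=np.radians((psi+90)/2); return [np.cos(a),np.sin(a),0,0]
A=np.radians(75.5); UX=np.array([np.cos(A),np.sin(A),0]); UY=np.array([-UX[1],UX[0],0]); BED=np.array([.4921,.1926,.010])
W=np.array([.4785,-.110,0]); PSI_W=82.4; PSI_J=165.5
E
python3 - <<'E'
from h import *
from station import arm,ik,optics
for p in (PSI_W,PSI_W-180): print(p,ik(W+[0,0,.12],quat(p)))
for p in (PSI_J,PSI_J-180): print(p,ik(BED-.04*UX+[0,0,.15],quat(p)))
arm.command_gripper(.65,60)
arm.move_to(W+[0,0,.12],quat(PSI_W)); print(arm.get_state()["clock"])
arm.move_straight(W+[0,0,.041],rate=.12)
print(arm.get_state()["wrist_force"])
arm.command_gripper(0,60)
s=arm.get_state();print(s["clock"],s["grip_width"],s["finger_force"],s["wrist_force"],s["ee_pos"])
arm.move_straight(W+[0,0,.12],rate=.12)
s=arm.get_state();print(s["clock"],s["grip_width"],s["finger_force"],s["wrist_force"],s["q"])
E
```

```text
82.4 [-0.22595922  0.26570396 -0.33645306  0.96863931  0.         -0.09331419]
-97.6 [-0.22595922  0.26570396 -0.33645306  0.96863931  0.          3.04827846]
165.5 [ 0.30896321  0.25623506 -0.23600235  1.07855891  0.         -1.00876038]
-14.5 [ 0.30896321  0.25623506 -0.23600235  1.07855891  0.          2.13283227]
2.975
[-0.04983095 -0.27604353  0.05360947]
4.1667 0.28534025108866107 59.736642837524414 [-1.24918785  0.42070895  5.81089675] [ 0.47906735 -0.11015134  0.04185398]
4.975 0.2757533272209484 58.82163047790527 [-0.14031641  0.50878309 -1.35418992] [-2.25987453e-01  2.66101735e-01 -3.37499487e-01  9.68015923e-01
  1.97261514e-05 -9.32809028e-02]
```

```bash
python3 - <<'E'
from h import *
from station import arm,ik,optics
arm.move_to(BED-.042*UX+[0,0,.125],quat(PSI_J))
arm.move_straight(BED-.042*UX+[0,0,.060],rate=.12)
s=arm.get_state();print(s["clock"],s["wrist_force"],s["ee_pos"],s["grip_width"])
out=[]
for n,x0,y0 in(("top",195,160),("scene",330,190)):
    f=optics.grab_frame(n);np.save(n+"1.npy",f,allow_pickle=True)
    out.append(cv2.resize(f["pixels"][y0:y0+85,x0:x0+150],None,fx=5,fy=5,interpolation=2)[:299 if 0 else None])
im=np.vstack(out); im=cv2.resize(im,None,fx=.7,fy=.7); print(im.shape)
cv2.imwrite("pics/c.png",im[:,:,::-1])
E
```

```text
6.6917 [-0.25258394  0.15543206 -1.28703766] [0.48200426 0.15153272 0.07037717] 0.28218931207291414
(595, 525, 3)
```

View pics/c.png

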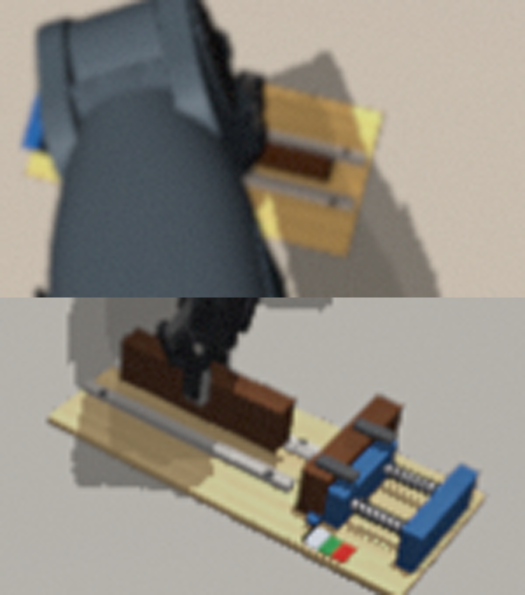

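The rail hovers over the channel: in the scene half its near-bottom edge runs (122,378)-(288,452) with the front end facing the cross rail. In the top half its rear end is at (297,162), between the guides. I'll check the lateral offset within each camera's own frame.

```bash
python3 - <<'E'
from h import *
t=load("top1.npy");s=load("scene1.npy")
zb=.0704-.041
def frame(dl):  # camera's own bed frame: dl lateral shift from top bed estimate
    return np.array([.48903,.19102,0])
def loc(f,p,z,bed):
    X=cast(f,p,z)-bed; return np.c_[X@UX,X@UY]
# own-camera guide centre: refit with angle 75.5
for n,f in(("top",load("top0.npy")),("scene",load("scene0.npy"))):
    bed=np.array([.4921,.1926,0]); h=cv2.cvtColor(f["pixels"],cv2.COLOR_RGB2HSV)
    v,u=np.mgrid[0:400,0:640]; L=loc(f,np.c_[u.ravel(),v.ravel()],.021,bed); w=np.clip(60-h[...,1].ravel().astype(float),0,None)
    c=[]
    for lo,hi in((-.045,-.003),(.003,.045)):
        k=(L[:,0]>-.14)&(L[:,0]<.05)&(L[:,1]>lo)&(L[:,1]<hi)&(w>0); p=np.polyfit(L[k,0],L[k,1],1,w=w[k]); c.append(np.polyval(p,[-.12,-.04,.04]))
    print(n,"centre line lat at -120,-40,40:",np.mean(c,0).round(4),"sep",(c[1]-c[0]).round(4))
bed=np.array([.4921,.1926,0])
def dark(f):
    h=cv2.cvtColor(f["pixels"],cv2.COLOR_RGB2HSV); return ((h[...,2]<115)&(h[...,1]>110)).astype(np.uint8)
# scene: lower boundary of rail
m=blob(dark(s),(360,280-85-10,420,325-0) if 0 else (360,195,416,240)); P=[]
for u in list(range(366,380))+list(range(392,410)):
    r=np.where(m[:,u])[0]
    if len(r): P.append((u,r.max()+.5))
L=loc(s,P,zb,bed); p=np.polyfit(L[:,0],L[:,1],1); r=L[:,1]-np.polyval(p,L[:,0]); k=abs(r)<.003; p=np.polyfit(L[k,0],L[k,1],1)
print("scene rail -y face lat",(np.polyval(p,[-.12,-.04,.04])).round(4),"expect centre-.0125",k.sum(), "x range",L[:,0].min(),L[:,0].max())
m=blob(dark(t),(268,195,296,215)); v,u=np.where(m); L=loc(t,np.c_[u,v],zb+.045,bed)
p=np.polyfit(L[:,0],L[:,1],1); print("top rail",m.sum(),"x",L[:,0].min().round(4),L[:,0].max().round(4),"lat",L[:,1].mean().round(4),"width",(np.percentile(L[:,1],98)-np.percentile(L[:,1],2)).round(4))
E
```

```text
top centre line lat at -120,-40,40: [0.0028 0.0029 0.003 ] sep [0.0481 0.0483 0.0485]
scene centre line lat at -120,-40,40: [-0.006  -0.006  -0.0059] sep [0.0467 0.0468 0.0469]
scene rail -y face lat [-0.0113 -0.0118 -0.0122] expect centre-.0125 31 x range -0.11438469044170597 0.03521856751610768
top rail 157 x -0.1305 -0.056 lat 0.0037 width 0.0236
```

Both cameras agree within a few mm: the rail sits about 1–2 mm too far to +y, well inside the flare. I'll shift it 1.5 mm and lower it with force checks.

```bash
python3 - <<'E'
from h import *
from station import arm,ik,optics
b=BED-.042*UX-.0015*UY
arm.move_straight(b+[0,0,.052],rate=.1)
for z in np.arange(.049,.034,-.0015):
    arm.move_straight(b+[0,0,z],rate=.03)
    s=arm.get_state();F=s["wrist_force"];print(round(s["clock"],2),round(z,4),s["ee_pos"].round(4) if hasattr(s["ee_pos"],"round") else s["ee_pos"],"fx,fy,fz",round(float(F@UX),2),round(float(F@UY),2),round(float(F[2]),2),s["wrist_torque"])
    if F[2]>2 or abs(F@UY)>5: break
E
```

```text
7.29 0.049 [0.4829 0.1516 0.059 ] fx,fy,fz -0.08 -0.25 -1.68 [ 0.01870347 -0.02056954 -0.03107218]
7.54 0.0475 [0.483  0.1516 0.0575] fx,fy,fz 0.54 -0.37 -0.51 [ 0.00496905  0.04601493 -0.02294459]
7.79 0.046 [0.483  0.1516 0.056 ] fx,fy,fz 0.87 0.83 -0.81 [ 0.01827944  0.16322015 -0.0201735 ]
8.04 0.0445 [0.4829 0.1515 0.0543] fx,fy,fz 0.95 0.58 -1.66 [ 0.05663826  0.13713785 -0.04857365]
8.29 0.043 [0.4829 0.1515 0.0528] fx,fy,fz -0.71 1.03 -1.73 [ 0.00277636  0.15633718 -0.01969171]
8.54 0.0415 [0.483  0.1516 0.0519] fx,fy,fz -1.8 2.64 4.82 [ 0.02334277  0.66394179 -0.00228558]
```

```bash
python3 - <<'E'
from h import *
from station import arm,ik,optics
def rep(x):
    s=arm.get_state();F=s["wrist_force"];e=s["ee_pos"]-BED
    print(round(s["clock"],2),"cmd",round(x,4),"act",(e@UX).round(4),(e@UY).round(4),e[2].round(4),"F",(F@UX).round(2),(F@UY).round(2),F[2].round(2),"T",np.round(s["wrist_torque"],2)); return F
b=lambda x,l=.0:BED+x*UX+l*UY+[0,0,.0415]
arm.move_straight(b(-.042),rate=.02);rep(-.042)
arm.move_straight(b(-.035),rate=.04);rep(-.035)
arm.move_straight(b(-.016),rate=.05);F0=rep(-.016)@UX
x=-.016
while x<.006:
    x+=.002; arm.move_straight(b(x),rate=.03); F=rep(x)
    if F@UX<-3.5 or abs(F@UY)>8: break
E
```

```text
8.79 cmd -0.042 act -0.0418 -0.0005 0.0419 F -0.76 -1.21 3.98 T [-0.16 -0.06 -0.02]
9.12 cmd -0.035 act -0.0351 -0.0003 0.0419 F -2.66 0.39 7.12 T [-0.47  0.16  0.04]
9.65 cmd -0.016 act -0.016 -0.0003 0.0419 F -2.28 -0.67 7.04 T [-0.34  0.23 -0.03]
9.9 cmd -0.014 act -0.0146 -0.0002 0.0419 F -5.32 -0.71 8.91 T [-0.85  0.27  0.02]
```

```bash
python3 - <<'E'
from h import *
from station import arm,ik,optics
def rep(x):
    s=arm.get_state();F=s["wrist_force"];e=s["ee_pos"]-BED
    print(round(s["clock"],2),"cmd",round(x,4),"act",(e@UX).round(4),(e@UY).round(4),e[2].round(4),"F",(F@UX).round(2),(F@UY).round(2),F[2].round(2),"T",np.round(s["wrist_torque"],2)); return F
b=lambda x,z:BED+x*UX+[0,0,z]
arm.move_straight(b(-.014,.0420),rate=.02);rep(-.014)
x=-.014
for i in range(4):
    x+=.002; arm.move_straight(b(x,.0418),rate=.03); F=rep(x)
    if F@UX<-6.5: break
f=optics.grab_frame("scene");np.save("scene2.npy",f,allow_pickle=True)
cv2.imwrite("pics/d.png",cv2.resize(f["pixels"][195:275,340:470],None,fx=6,fy=6,interpolation=2)[:,:,::-1])
E
```

```text
10.15 cmd -0.014 act -0.014 0.0001 0.0419 F -2.11 0.49 2.2 T [-0.16  0.12  0.01]
10.4 cmd -0.012 act -0.0123 0.0 0.0419 F -3.8 -0.4 5.36 T [-0.61  0.27 -0.02]
10.65 cmd -0.01 act -0.0102 -0.0 0.0419 F -2.98 -0.9 5.25 T [-0.53  0.19  0.01]
10.9 cmd -0.008 act -0.0081 0.0 0.0419 F -2.56 0.58 5.64 T [-0.44  0.22 -0.07]
11.15 cmd -0.006 act -0.0061 0.0 0.0419 F -3.35 0.22 6.36 T [-0.56  0.2  -0.02]
```

View pics/d.png

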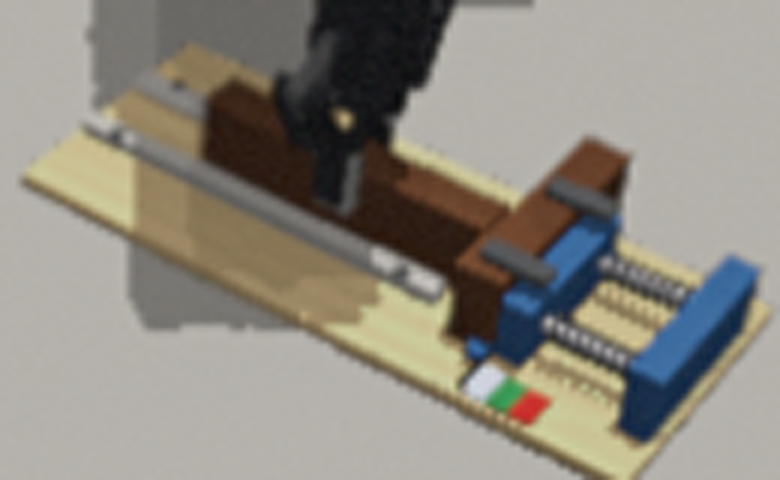

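The rail lies in the channel with its front end, at about (490,230), nearly touching the cross rail. The pointer, at about (468,385), is at the start of the white zone. Next I'll push in small steps.

```bash
python3 - <<'E'
from h import *
from station import arm,ik,optics
def rep(x):
    s=arm.get_state();F=s["wrist_force"];e=s["ee_pos"]-BED
    print(round(s["clock"],2),"cmd",round(x,4),"act",(e@UX).round(4),(e@UY).round(4),e[2].round(4),"F",(F@UX).round(2),(F@UY).round(2),F[2].round(2),"T",np.round(s["wrist_torque"],2)); return F
b=lambda x,z:BED+x*UX+[0,0,z]
x=-.006; 
for i in range(10):
    x+=.002; arm.move_straight(b(x,.0418),rate=.02); F=rep(x)
    if F@UX<-10: break
E
```

```text
11.45 cmd -0.004 act -0.0042 -0.0 0.0419 F -4.08 -0.14 6.02 T [-0.57  0.22 -0.04]
11.7 cmd -0.002 act -0.0024 0.0 0.0419 F -5.18 0.08 5.99 T [-0.75  0.2   0.  ]
11.95 cmd 0.0 act -0.0006 0.0 0.0419 F -6.5 0.46 5.93 T [-1.04  0.33 -0.02]
12.2 cmd 0.002 act 0.0011 0.0001 0.0419 F -6.92 0.71 7.5 T [-1.19  0.31 -0.04]
12.45 cmd 0.004 act 0.0028 0.0001 0.0419 F -8.32 -0.22 7.9 T [-1.45  0.32 -0.02]
12.7 cmd 0.006 act 0.0046 0.0001 0.0419 F -8.92 -0.51 8.1 T [-1.69  0.34 -0.03]
12.95 cmd 0.008 act 0.0063 0.0001 0.0419 F -11.35 -0.18 8.38 T [-1.89  0.42 -0.07]
```

```bash
python3 - <<'E'
from h import *
from station import arm,ik,optics
def rep(x):
    s=arm.get_state();F=s["wrist_force"];e=s["ee_pos"]-BED
    print(round(s["clock"],2),"cmd",round(x,4),"act",(e@UX).round(4),(e@UY).round(4),e[2].round(4),"F",(F@UX).round(2),(F@UY).round(2),F[2].round(2),"T",np.round(s["wrist_torque"],2)); return F
b=lambda x,z:BED+x*UX+[0,0,z]
for x in(.010,.012,.0135):
    arm.move_straight(b(x,.0418),rate=.02); rep(x)
arm.sleep(.3);rep(x)
f=optics.grab_frame("scene");np.save("scene3.npy",f,allow_pickle=True)
g=load("scene2.npy")
im=np.hstack([cv2.resize(k["pixels"][235:275,405:445],None,fx=10,fy=10,interpolation=2) for k in(g,f)])
cv2.imwrite("pics/e.png",im[:,:,::-1])
E
```

```text
13.2 cmd 0.01 act 0.0081 0.0001 0.0419 F -11.91 -0.62 9.95 T [-2.11  0.46 -0.05]
13.45 cmd 0.012 act 0.0098 0.0001 0.0419 F -14.02 -1.32 9.98 T [-2.34  0.49 -0.06]
13.7 cmd 0.0135 act 0.011 0.0002 0.0419 F -16.32 -1.6 10.68 T [-2.58  0.48 -0.05]
14.0 cmd 0.0135 act 0.011 0.0001 0.0419 F -14.76 -0.67 10.97 T [-2.56  0.55 -0.01]
```

View pics/e.png

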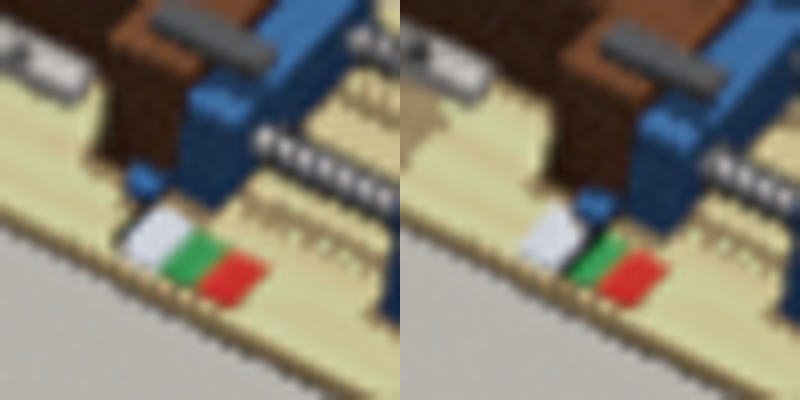

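Left (before the push), the pointer stands at the white start (140,225). Right (now), it is at (590,240), about at the white/green border. I'll measure the carriage shift by subpixel registration against the rest picture.

```bash
cat > trav.py <<'E'
from h import *
def travel(f,g=None):
    g=g or load("scene0.npy")
    gray=lambda k:cv2.cvtColor(k["pixels"],cv2.COLOR_RGB2GRAY).astype(np.float32)
    G,F=gray(g),gray(f); res=[]
    # patches on moving carriage: (bed x,y,z) centres: clamps/top of block, pointer knob
    for X in((.105,-.02,.05),(.11,-.04,.035),(.11,0,.05)):
        P=lambda d:proj(g,[BED+(X[0]+d)*UX+X[1]*UY+[0,0,X[2]]])[0]
        c=np.round(P(0)).astype(int); r=7; T=G[c[1]-r:c[1]+r+1,c[0]-r:c[0]+r+1]
        up=lambda a:cv2.resize(a,None,fx=8,fy=8,interpolation=cv2.INTER_CUBIC)
        S=F[c[1]-r-14:c[1]+r+15,c[0]-r-14:c[0]+r+15]
        m=cv2.matchTemplate(up(S),up(T),cv2.TM_CCOEFF_NORMED); _,v,_,l=cv2.minMaxLoc(m)
        d=np.array(l)/8-14; e=(P(.018)-P(0)); res.append((round(float(d@e/(e@e)*18),2),round(float(np.cross(e,d)/np.linalg.norm(e)),2),round(v,3)))
    return res  # mm, off-axis px, score
def strip(f):
    h=cv2.cvtColor(f["pixels"],cv2.COLOR_RGB2HSV).astype(int); H,S,V=h[...,0],h[...,1],h[...,2]
    v,u=np.mgrid[0:400,0:640]; L=cast(f,np.c_[u.ravel(),v.ravel()],.011)-BED; x=(L@UX).reshape(400,640);y=(L@UY).reshape(400,640)
    box=(x>.05)&(x<.15)&(y>-.085)&(y<-.04)
    o={}
    for n,m in(("red",((H<8)|(H>172))&(S>130)&(V>90)),("green",(abs(H-60)<18)&(S>100)&(V>60)),("white",(S<40)&(V>170)),("black",(V<70))):
        k=m&box; o[n]=(int(k.sum()),(x[k].mean()*1e3).round(1),(y[k].mean()*1e3).round(1)) if k.any() else 0
    return o
if __name__=="__main__":
    for n in("scene0","scene2","scene3"):
        f=load(n+".npy");print(n,travel(f),strip(f))
E
python3 -W ignore trav.py
```

```text
scene0 [(0.0, 0.0, 0.998), (0.0, 0.0, 0.997), (0.0, 0.0, 0.986)] {'red': (20, np.float64(130.1), np.float64(-61.1)), 'green': (16, np.float64(118.9), np.float64(-60.4)), 'white': (26, np.float64(106.9), np.float64(-59.8)), 'black': (2, np.float64(98.4), np.float64(-46.5))}
scene2 [(0.31, -0.05, 0.7), (0.0, 0.0, 0.996), (0.0, 0.0, 0.984)] {'red': (19, np.float64(130.3), np.float64(-61.6)), 'green': (14, np.float64(118.6), np.float64(-60.3)), 'white': (26, np.float64(106.9), np.float64(-59.8)), 'black': (2, np.float64(98.4), np.float64(-46.5))}
scene3 [(15.57, -0.03, 0.74), (15.14, -0.04, 0.956), (14.87, -0.0, 0.925)] {'red': (21, np.float64(130.0), np.float64(-60.6)), 'green': (15, np.float64(118.7), np.float64(-59.7)), 'white': (28, np.float64(105.2), np.float64(-61.2)), 'black': (4, np.float64(111.0), np.float64(-45.1))}
```

Travel is 15.1 mm, so 2.9 mm remains.

```bash
python3 -W ignore - <<'E'
from trav import *
from station import arm,ik,optics
def rep(x):
    s=arm.get_state();F=s["wrist_force"];e=s["ee_pos"]-BED
    print(round(s["clock"],2),"cmd",round(x,4),"act",(e@UX).round(4),(e@UY).round(4),e[2].round(4),"F",(F@UX).round(2),(F@UY).round(2),F[2].round(2),s["grip_width"])
for x in(.0152,.0168):
    arm.move_straight(BED+x*UX+[0,0,.0418],rate=.015); rep(x)
for i in range(2):
    arm.sleep(.5);rep(x)
    f=optics.grab_frame("scene");print(travel(f),strip(f)["black"])
np.save("scene4.npy",f,allow_pickle=True)
cv2.imwrite("pics/f.png",cv2.resize(f["pixels"][200:275,345:465],None,fx=6.5,fy=6.5,interpolation=2)[:,:,::-1])
E
```

```text
14.32 cmd 0.0152 act 0.0125 0.0002 0.0419 F -16.18 -1.2 10.95 0.27566115511268013
14.57 cmd 0.0168 act 0.0138 0.0002 0.0419 F -18.1 -0.93 12.6 0.2833991765576374
15.07 cmd 0.0168 act 0.0138 0.0002 0.0419 F -18.97 -1.13 11.88 0.2794468044988687
[(18.19, -0.06, 0.739), (17.9, 0.02, 0.98), (17.82, -0.08, 0.949)] (4, np.float64(116.4), np.float64(-57.4))
15.62 cmd 0.0168 act 0.0138 0.0002 0.0419 F -17.56 -1.07 11.56 0.2825488548954824
[(18.19, -0.06, 0.741), (17.9, 0.02, 0.98), (17.82, -0.08, 0.948)] (4, np.float64(116.4), np.float64(-57.4))
```

View pics/f.png

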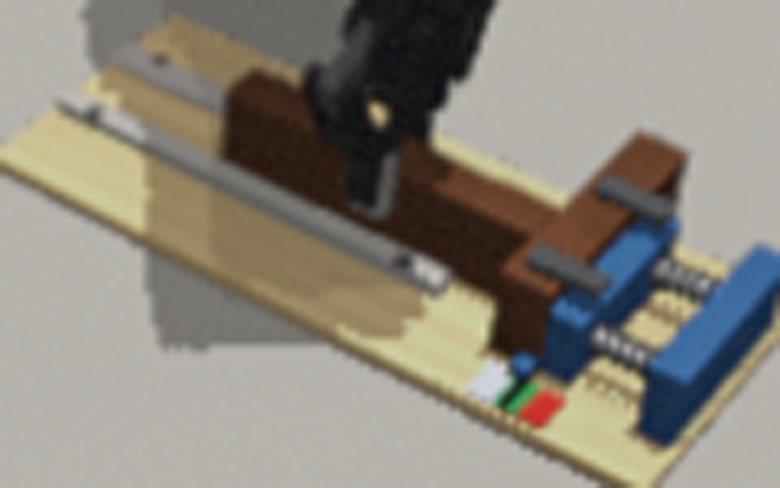

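The rail is butted flat between the guides. The pointer at about (515,393) is mid-green, with 17.9 mm of travel, and it's steady. I'm handing it in while still holding.

```bash
python3 -c "
from station import arm
print(arm.job_done())"
```

```text
the job is handed in; nothing more can be done
None
```

The walnut rail lies between the guides, butted against the cross rail and still held there by the arm, with the pointer mid-green (about 17.9 mm of travel, steady); the job was handed in at about 16 s.

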